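# Load the last sample bottle and shut the case

## Task

The small amber sample bottle that is still out on the bench belongs in the one free cell of the grey sample case (the cell whose cork sheet shows): stand it in there upright, setting it down rather than dropping it. Then close the case's hinged lid fully. Keep the three bottles already in the case standing, and leave the rest of the bench as it is.

Things in the scene. Friction and masses are not known exactly. Their poses are not given: they have to be found in the camera images.
- case: grey plastic sample case, fixed to the bench: open tray 150 x 150 mm, 45 high, walls and floor 5 thick, two crossing dividers (5 thick, tops 39 above the bench) make 2 x 2 cells 67.5 square, centres at x, y = +-36 mm in its frame. Origin at the centre of its underside, x and y along its sides, z up. The lid is hinged on the -y side
- case_hinge (a point): middle of the lid's hinge line, on the case's outer -y edge, 45 mm above the bench; its x axis is the hinge line (case's x)
- lid (a joint): lid angle in rad: 0 fully shut, grows as it opens; at 1.57 it stands upright, beyond that it leans back away from the case (stop at 2.15). Stiff hinge: it stays where it is left; 2 to 4 N at its free edge moves it
- lid_edge (a point): middle of the free edge of the lid's top face. The lid is a deep grey shell 150 x 150 mm, 65 high, walls 5; shut, its top is 110 above the bench. This point is 150 mm from the hinge line (lid y) and 65 above it (lid z, out through the top); x along the hinge. A black tab 60 wide, 8 thick sticks out 16 mm below the free edge at the lid's rim
- bottle: the bottle to load, standing on the bench outside the case: amber glass sample bottle with white cap, paper label, same shape as the others: body 40 dia x 66 high, cap 37 dia from 72 to 90 mm height, 90 tall in all; origin at the centre of its underside, z up its axis
- liner: flat square cork sheet, 56 x 56, 1 mm thick, lying on the floor of the one free cell, within 5 mm of its centre; origin at its centre, 5 mm above the bench
- loaded1: one of the three bottles already standing in the case: amber glass sample bottle with white cap, paper label, same shape as the others: body 40 dia x 66 high, cap 37 dia from 72 to 90 mm height, 90 tall in all; origin at the centre of its underside, z up its axis
- loaded2: one of the three bottles already standing in the case: amber glass sample bottle with white cap, paper label, same shape as the others: body 40 dia x 66 high, cap 37 dia from 72 to 90 mm height, 90 tall in all; origin at the centre of its underside, z up its axis
- loaded3: one of the three bottles already standing in the case: amber glass sample bottle with white cap, paper label, same shape as the others: body 40 dia x 66 high, cap 37 dia from 72 to 90 mm height, 90 tall in all; origin at the centre of its underside, z up its axis
- squeeze: bystander: white plastic bottle with blue cap, 60 dia, 170 tall; origin under its centre
- stock: bystander: large amber bottle with blue cap, 84 dia, 150 tall; origin under its centre
- beaker: bystander: glass beaker, 62 dia, 75 tall; origin under its centre
- cylinder: bystander: clear measuring cylinder, 34 dia, 190 tall, on a blue foot 72 dia; origin under its centre
- scoop: bystander: steel lab scoop 180 long lying on the bench

How it is judged:
By the outcome, as a careful person would: the job done as asked, in the order asked, and still so for the second after the job is handed in, with the robot touching nothing.
It also fails if it takes over 61 s, if anything falls off the work surface, if the arm or the gripper's body presses on something with over 40 N, if the wrist force passes 120 N, or if a joint passes its speed limit or range.

## Robot

A 7-joint arm with a two-finger parallel gripper is mounted at the origin on the work surface. World frame = base frame: x ahead of the robot, y to its left, z up, the work surface at z = 0. Lengths are in m, angles in rad, forces in N, time in s.
With the tool pointing down it reaches from about 0.4 to 0.75 m from the base axis. Payload 19.5 kg.
Tool frame: the origin (TCP) lies midway between the tips of the shut fingers; the grasp point (between the pads) lies manip.grasp_offset behind it (manip.grasp_offset is the distance from the TCP to the grasp point, in m); z points along the fingers, x is the direction in which the jaws open and shut, and the axes are right-handed (so a half turn about z gives the same grasp; the last joint's range is limited). The gripper opens to 85 mm and grips with 20 to 120 N. Pads are 22 mm wide; open, the fingers measure 114 mm over their backs; the gripper's body (76 mm by 85 mm) begins 54 mm behind the grasp point. The pads swing forward as they close: fully open they stand 13 mm farther back than shut.
Start: joints at [1.255, 0.707, -0.028, 1.485, 0.022, 0.951, -0.075], TCP at [0.155, -0.554, 0.231] pointing down, gripper open.
Joint ranges: [-2.71, 2.71], [-0.32, 2.16], [-1.57, 1.52], [0, 2.45], [-1.46, 4.6], [0, 2.02], [-2.83, 2.83]. Speed limits (rad/s): [1.89, 1.89, 2.57, 2.57, 3.01, 3.01, 3.01].

## Interface

Orientations are given as a rotation vector (axis times angle).
In Python, from station import manip gives the robot as it stands.
- The arm moves only by the tool servo_tool, never from a script. Its argument "moves" is a list of rows, each a list of 2 entries, a list of its own where there are three numbers: the shift along the world's x, y, z in m, then the turn about the world's z in rad. A call has 1 to 8 rows; each row is the pose to reach, as a shift and turn from the pose commanded when the call began; what a row does not reach only later rows make up. A row lasts 1/10 s, in which the tool goes at most 50 mm and 8.59 degrees, less where a joint would pass 70% of its speed; a pose out of reach is approached as far as the arm can. A call with a gripper value outside its range is refused whole. "fingers" is the opening, from 0 (shut) to 1 (fully open), set as the call begins (left out, the last holds). The fingers move at their own pace and stop on an object; the grip force is fixed at half the most. Time passes only in rows, so rows that repeat a pose let the fingers close. It gives the time, the measured TCP pose, the force and the opening at its end, in the units of the state.
- manip.observe(): the state, without advancing time (a new reading comes with each control period).
- manip.get_image(name): name is "side" or "top" or "wrist"; returns the picture (480x640x3 uint8, red, green, blue); there is no depth.
- manip.get_calibration(name): a dict with "fx", "fy", "cx", "cy" (pixels), "k1" (the pictures are not rectified: a ray, as slopes to the right and down, at radius r is drawn at 1 + k1 r^2 times it, then the intrinsics apply), "xyz" and "attitude" of the camera in the world; the wrist camera has in their place "mount" (4x4, takes a point from camera to tool coordinates, whose origin is the TCP and whose axes are the tool frame's). Camera axes: x right, y up, looking along -z (the intrinsics and any distortion apply to the point x, -y, -z); pixel columns grow to the right and rows downward; lengths in m; the calibration is good to about 2 mm. A picture is of the moment at which its call begins: read the wrist's pose just before it. get_calibration takes no time and is no camera call.
- manip.close_job(): hands the job in, once; it reports no verdict.
Trained networks look in the newest picture that a camera, given by its name, has taken for a name from the list of things; names that differ only in an ending like _2 or _b are one class to them, and where a whole thing is asked for, a point or a joint stands for the part that bears it (a point fixed in the world has none). Each returns a list of dicts, best first, with "conf" (0 to 1); they miss things now and then, are a little off and sometimes report something else, mostly with a low value. They report only what shows in the picture. A call takes as long as a camera call.
- manip.find_in(name, camera): "at" ([x, y, z] in m, in world coordinates, good to about 4 mm: the middle of the surface that is visible of it).
The state is a dict: "time_s": time; "joints": joint angles; "qd": joint speeds; "joint_torque": joint torques, N m; "tool_pos": TCP position; "eef_rot": TCP orientation; "force": force on the tool from outside, world axes, zero at the start; "wrist_torque": the same for the moment, N m; "finger_gap": finger opening in m.
Only numpy, scipy, OpenCV 4.12 (cv2) and the standard library are available. Lean on these libraries where they do the work, as an engineer would, in place of code of your own. Each camera call takes 0.05 s, during which the arm holds its last target.

## Working session

There is one attempt and no reset: what is moved stays moved. The work goes in short steps, Python scripts to look and compute and a tool call to move; the robot and the scene stay as the last step left them, time stands still between calls to the robot, and variables do not carry over. Pictures are saved under pics/ and viewed, and the job is handed in when it is done.

Besides the shell and the picture viewer there is one more tool, called after ">>>" as name([rows], argument=value, ...), one row to a line, values as JSON. servo_tool: Moves the arm, as the interface text tells. Its arguments: {"type":"object","properties":{"moves":{"type":"array"},"fingers":{"type":"number"}},"required":["moves"]}

```bash
ls; mkdir -p pics; python3 - <<'E'
from station import manip
import cv2
s=manip.observe(); print(s); print(manip.grasp_offset)
for c in ["side","top","wrist"]:
    im=manip.get_image(c); cv2.imwrite(f"pics/{c}0.png",im[:,:,::-1]); print(c,manip.get_calibration(c))
    if c!="wrist":
        for n in ["case","case_hinge","lid","lid_edge","bottle","liner","loaded1","squeeze","stock","beaker","cylinder","scoop"]:
            try: print(n,[(round(d['conf'],2),[round(v,3) for v in d['at']]) for d in manip.find_in(n,c)])
            except Exception as e: print(n,e)
E
```

```text
pics
{'time_s': 0.0, 'joints': array([ 1.2553101 ,  0.70708598, -0.02762985,  1.48494878,  0.02200561,
        0.95088384, -0.07548388]), 'qd': array([ 3.22652625e-04, -4.87555842e-04, -7.58865499e-05, -5.42922164e-04,
        3.64032023e-04,  1.00053449e-04, -1.42845509e-03]), 'joint_torque': array([-9.66553816e-04, -8.83217168e+01,  1.23413566e+00, -2.36160600e+01,
        1.68616563e-02,  6.70553956e-03,  6.16672810e-05]), 'tool_pos': array([ 0.15540917, -0.55335521,  0.23084894]), 'eef_rot': array([-2.50336190e+00,  1.89711235e+00,  1.30620620e-03]), 'force': array([-0.29154099, -0.33690263,  0.09205   ]), 'wrist_torque': array([-0.04000738, -0.04599174, -0.02618199]), 'finger_gap': 0.08520245670588167}
0.0187
side {'fx': 440.52431590584933, 'fy': 440.52431590584933, 'cx': 323.94443214916396, 'cy': 236.72056992628708, 'k1': -0.00859284433823207, 'xyz': array([0.33470262, 0.83825091, 0.70528705]), 'attitude': array([ 0.15929182, -1.29829758, -2.67072283])}
case [(0.59, [0.497, -0.114, 0.05]), (0.45, [0.457, -0.002, 0.079])]
case_hinge [(0.63, [0.498, -0.119, 0.052])]
lid [(0.63, [
[... 1140 characters left out ...]
 [0.662, 0.34, 0.112])]
stock [(0.62, [0.438, 0.461, 0.104])]
beaker [(0.96, [0.348, -0.324, 0.031])]
cylinder [(0.61, [0.526, -0.374, 0.06]), (0.17, [0.542, 0.05, 0.004])]
scoop [(0.61, [0.325, 0.316, 0.011])]
wrist {'fx': 352.10631008755837, 'fy': 352.10631008755837, 'cx': 321.99758336158106, 'cy': 237.80472031990251, 'k1': -0.07078077873141583, 'mount': array([[ 9.99999085e-01,  6.48563305e-04,  1.18746837e-03,
         1.31251989e-03],
       [ 9.96061922e-04, -9.46853061e-01, -3.21664870e-01,
        -8.37607605e-02],
       [ 9.15738035e-04,  3.21665758e-01, -9.46852841e-01,
        -1.42347621e-01],
       [ 0.00000000e+00,  0.00000000e+00,  0.00000000e+00,
         1.00000000e+00]])}
```

View pics/side0.png

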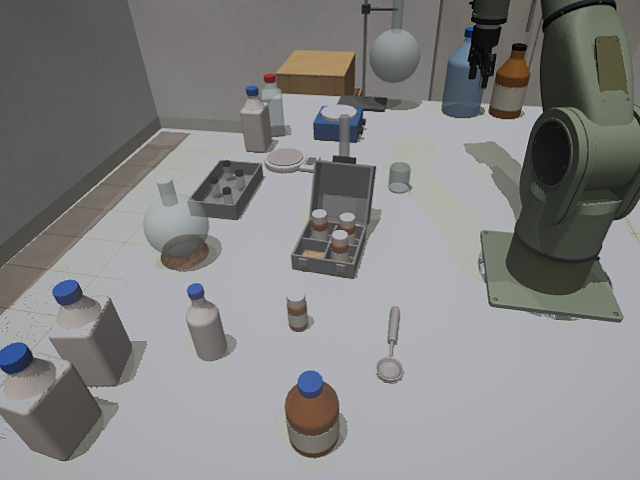

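View pics/top0.png

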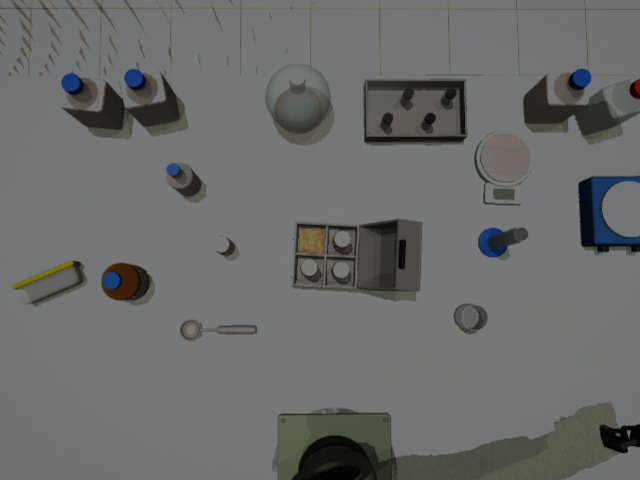

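The side view shows the target bottle at about px (297,311). The lid stands open on the far side of the case, and the free cell's cork is at (313,253). In the top view the bottle's cap is at (222,245), the case tray spans (293–358, 223–290), and the cork is at (312,240). Next I'll take accurate measurements.

```bash
cat > h.py <<'E'
import numpy as np, cv2
from scipy.spatial.transform import Rotation as R
from scipy.optimize import least_squares
def campose(cal,state=None):
    if "mount" in cal:
        T=np.eye(4);T[:3,:3]=R.from_rotvec(state["eef_rot"]).as_matrix();T[:3,3]=state["tool_pos"]
        M=T@cal["mount"];return M[:3,:3],M[:3,3]
    return R.from_rotvec(cal["attitude"]).as_matrix(),np.array(cal["xyz"])
def proj(P,cal,state=None):
    Rm,t=campose(cal,state);p=(np.atleast_2d(P)-t)@Rm
    a=p[:,0]/-p[:,2];b=-p[:,1]/-p[:,2];s=1+cal["k1"]*(a*a+b*b)
    return np.c_[cal["fx"]*a*s+cal["cx"],cal["fy"]*b*s+cal["cy"]]
def unproj(uv,z,cal,state=None):
    Rm,t=campose(cal,state);u=(uv[0]-cal["cx"])/cal["fx"];v=(uv[1]-cal["cy"])/cal["fy"]
    r=np.hypot(u,v);q=r
    for _ in range(20): q=r/(1+cal["k1"]*q*q)
    f=q/r if r>0 else 1
    d=Rm@np.array([u*f,-v*f,-1]);return t+d*(z-t[2])/d[2]
E
python3 - <<'E'
import cv2
im=cv2.imread("pics/top0.png");
a=im[205:305,195:435]; cv2.imwrite("pics/tz.png",cv2.resize(a,None,fx=3.3,fy=3.3,interpolation=cv2.INTER_CUBIC))
im=cv2.imread("pics/side0.png");
a=im[150:340,270:400]; cv2.imwrite("pics/sz.png",cv2.resize(a,None,fx=3.1,fy=3.1,interpolation=cv2.INTER_CUBIC))
E
```

```text
(no output)
```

View pics/tz.png

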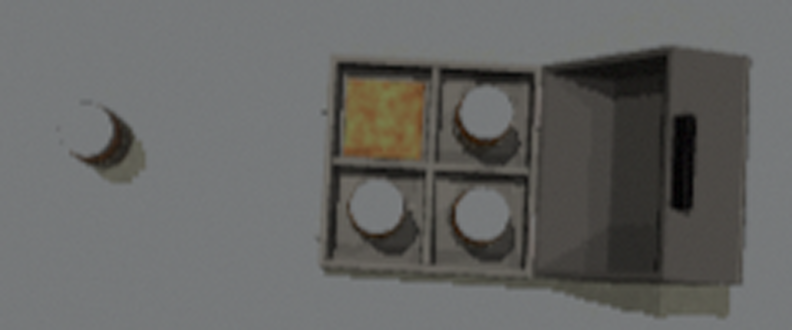

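View pics/sz.png

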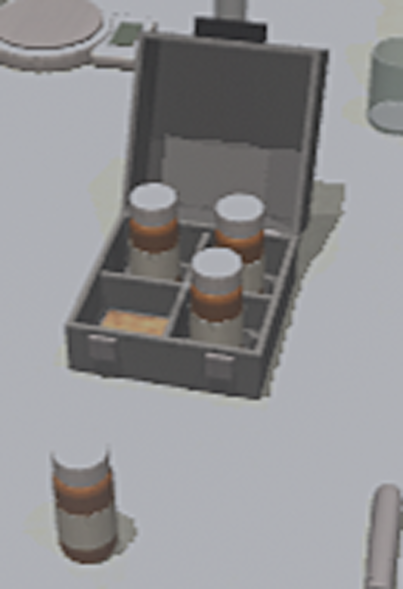

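```bash
cat > m.py <<'E'
from station import manip
from h import *
ct=manip.get_calibration("top");cs=manip.get_calibration("side")
T=lambda x,y:(195+x/3.3-.35,205+y/3.3-.35)
S=lambda x,y:(270+x/3.1-.35,150+y/3.1-.35)
obs=[(0,T(333,56),(75,75,45)),(0,T(321,268),(-75,75,45)),(0,T(431,163),(0,0,39)),(0,T(543,67),(75,-75,45)),(0,T(531,277),(-75,-75,45)),
(1,S(67,325),(75,75,45)),(1,S(262,350),(-75,75,45)),(1,S(70,370),(75,75,0)),(1,S(265,397),(-75,75,0)),(1,S(300,232),(-75,-75,45))]
L=[(0,T(668,48),(75,150,0)),(0,T(660,275),(-75,150,0)),(0,T(748,57),(75,150,65)),(0,T(740,283),(-75,150,65)),(1,S(143,37),(75,150,0)),(1,S(327,50),(-75,150,0))]
def case2w(p,P):
    c,s=np.cos(p[2]),np.sin(p[2]);P=np.array(P)/1e3
    return np.array([p[0]+c*P[0]-s*P[1],p[1]+s*P[0]+c*P[1],P[2]])
def lidp(th,P): return (P[0],-75+P[1]*np.cos(th)-P[2]*np.sin(th),45+P[1]*np.sin(th)+P[2]*np.cos(th))
def f(p):
    # p[4:6] slight top-camera pixel shift, p[6:8] side shift
    r=[]
    for c,uv,P in obs: r.append(proj(case2w(p,P),[ct,cs][c])[0]-uv)
    for c,uv,P in L: r.append(proj(case2w(p,lidp(p[3],P)),[ct,cs][c])[0]-uv)
    return np.array(r)
if __name__=="__main__":
    s=least_squares(lambda p:f(p).ravel(),[.49,.03,0,1.9],loss='soft_l1');print(s.x.round(4));print(f(s.x).round(1).tolist())
    p=s.x
    print("free cell",case2w(p,(36,36,6)),"lid edge",case2w(p,lidp(p[3],(0,150,65))),"rim",case2w(p,lidp(p[3],(0,150,0))))
    print("liner",unproj(T(384,119),.006,ct))
    for n,q in [("bottle",(87,130)),("L+y-x",(377,208)),("L+x-y",(485,113)),("L--",(481,215))]: print(n,unproj(T(*q),.09,ct))
    print("bottle side cap top", unproj(S(80,452),.09,cs),"base", unproj(S(90,547),.0,cs))
    print("loaded side", [unproj(S(*q),.096,cs).round(4) for q in [(217,262),(153,195),(239,207)]])
E
python3 m.py
```

```text
[ 0.4989  0.0169 -0.0561  2.0489]
[[-1.1, -0.2], [-0.9, 0.0], [-0.3, 1.3], [-0.5, -0.2], [0.3, 0.6], [-0.0, -1.1], [0.4, 0.5], [0.3, -1.2], [-1.0, -0.1], [-0.0, 0.1], [0.1, -0.7], [-0.2, 1.9], [0.3, -0.2], [0.4, 1.0], [-1.4, -3.3], [-1.7, -1.4]]
free cell [0.53686228 0.05085496 0.006     ] lid edge [ 0.48758224 -0.1844805   0.14826974] rim [ 0.49081982 -0.12686093  0.17817798]
liner [0.53658338 0.04894863 0.006     ]
bottle [0.52174513 0.25120414 0.09      ]
L+y-x [0.46769892 0.05477362 0.09      ]
L+x-y [ 0.53204487 -0.01914223  0.09      ]
L-- [ 0.46255549 -0.01570154  0.09      ]
bottle side cap top [0.52119045 0.2600511  0.09      ] base [5.20193885e-01 2.59756788e-01 1.11022302e-16]
loaded side [array([0.4682, 0.0615, 0.096 ]), array([ 0.5318, -0.0143,  0.096 ]), array([ 0.4632, -0.0094,  0.096 ])]
```

>>> servo_tool([
  [[0.04, 0.018, 0.01], 0.05],
  [[0.08, 0.035, 0.02], 0.1],
  [[0.12, 0.055, 0.03], 0.15],
  [[0.16, 0.08, 0.03], 0.2],
  [[0.196, 0.105, 0.03], 0.25],
  [[0.23, 0.134, 0.03], 0.3],
  [[0.262, 0.165, 0.03], 0.35],
  [[0.291, 0.199, 0.03], 0.4],
], fingers=1)

```text
time_s: 2.15
tool_pos: [0.4477, -0.3533, 0.2612]
eef_rot: [2.832, -1.359, 0.0]
force: [0.7, -0.5, 0.4]
finger_gap: 0.0853
```

>>> servo_tool([
  [[0.02, 0.04, 0.0], 0.06],
  [[0.035, 0.085, 0.0], 0.06],
  [[0.05, 0.13, 0.0], 0.06],
  [[0.06, 0.175, 0.0], 0.06],
  [[0.065, 0.22, 0.0], 0.06],
  [[0.07, 0.265, 0.0], 0.06],
  [[0.07, 0.31, 0.0], 0.06],
  [[0.07, 0.355, 0.0], 0.06],
])

```text
time_s: 2.95
tool_pos: [0.5163, 0.0022, 0.2613]
eef_rot: [-2.87, 1.277, -0.0]
force: [0.5, 0.5, 0.4]
finger_gap: 0.0853
```

```bash
python3 - <<'E'
from station import manip
import cv2,pickle
s=manip.observe(); im=manip.get_image("wrist"); cv2.imwrite("pics/w1.png",im[:,:,::-1]); pickle.dump(s,open("s1.pkl","wb")); print(s["joints"],s["qd"].round(3))
for n in ["liner","loaded1"]: print(n,[(round(d['conf'],2),[round(v,3) for v in d['at']]) for d in manip.find_in(n,"wrist")])
E
```

```text
[-0.02078553  0.581478   -0.08089873  1.64785046  0.05596617  0.91443951
 -0.95969507] [-0.898 -0.023  0.048  0.051 -0.035 -0.034 -0.833]
liner [(0.83, [0.537, 0.048, 0.001])]
loaded1 [(0.96, [0.47, -0.01, 0.093]), (0.88, [0.535, -0.012, 0.093]), (0.77, [0.482, 0.054, 0.095])]
```

View pics/w1.png

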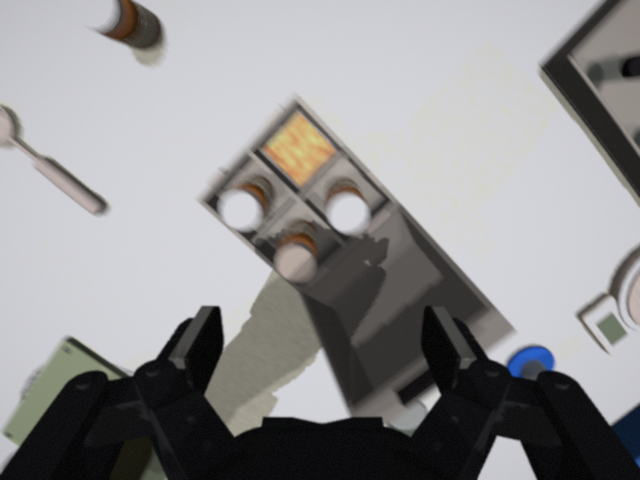

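>>> servo_tool([
  [[-0.01, 0.05, 0.0], 0],
  [[-0.02, 0.1, -0.01], 0],
  [[-0.03, 0.15, -0.02], 0],
  [[-0.035, 0.18, -0.03], 0],
  [[-0.04, 0.2, -0.04], 0],
  [[-0.04, 0.2, -0.04], 0],
  [[-0.04, 0.2, -0.04], 0],
  [[-0.04, 0.2, -0.04], 0],
])

```text
time_s: 3.9
tool_pos: [0.4771, 0.199, 0.2216]
eef_rot: [2.869, -1.28, 0.001]
force: [0.6, -0.9, 0.2]
finger_gap: 0.0854
```

```bash
python3 - <<'E'
from station import manip
import cv2,pickle
s=manip.observe(); im=manip.get_image("wrist"); cv2.imwrite("pics/w2.png",im[:,:,::-1]); pickle.dump(s,open("s2.pkl","wb")); print(s["tool_pos"],s["qd"].round(3))
for n in ["bottle","liner"]: print(n,[(round(d['conf'],2),[round(v,3) for v in d['at']]) for d in manip.find_in(n,"wrist")])
E
```

```text
[0.47713686 0.19897691 0.22160128] [ 0.    -0.003 -0.002  0.001 -0.001 -0.    -0.003]
bottle [(0.63, [0.526, 0.257, 0.091])]
liner [(0.86, [0.537, 0.041, 0.003])]
```

View pics/w2.png

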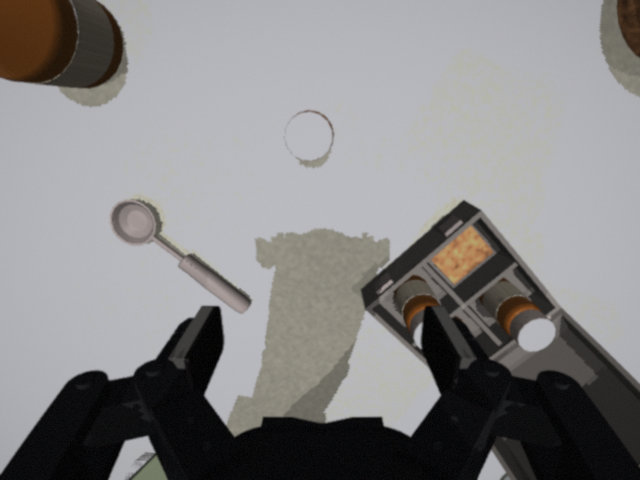

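```bash
python3 - <<'E'
from m import *
import pickle
s=pickle.load(open("s2.pkl","rb"));cw=manip.get_calibration("wrist")
print("bottle",unproj((309,135.5),.09,cw,s), unproj((309,135.5),.0,cw,s))
print("case corner ++",unproj((465,203),.045,cw,s),"liner",unproj((463,252),.006,cw,s))
p=[.4989,.0169,-.0561]
print("exp",case2w(p,(75,75,45)),proj(case2w(p,(75,75,45)),cw,s))
im=cv2.imread("pics/w2.png");a=im[180:380,350:600];cv2.imwrite("pics/w2z.png",cv2.resize(a,None,fx=3,fy=3,interpolation=cv2.INTER_CUBIC))
E
```

```text
bottle [0.52469654 0.25292366 0.09      ] [0.51967718 0.25280925 0.        ]
case corner ++ [0.57441675 0.10450112 0.045     ] liner [0.54085769 0.04584026 0.006     ]
exp [0.5779873  0.08757672 0.045     ] [[479.29787343 212.01455497]]
```

View pics/w2z.png

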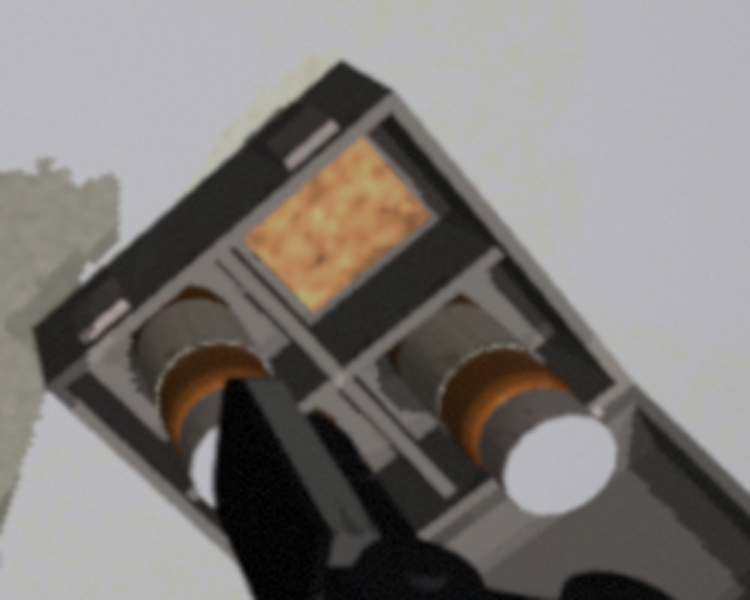

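>>> servo_tool([
  [[0.024, 0.028, -0.02], 0],
  [[0.046, 0.055, -0.05], 0],
  [[0.046, 0.055, -0.09], 0],
  [[0.046, 0.055, -0.125], 0],
  [[0.046, 0.055, -0.15], 0],
  [[0.046, 0.055, -0.165], 0],
  [[0.046, 0.055, -0.165], 0],
  [[0.046, 0.055, -0.165], 0],
])

```text
time_s: 4.85
tool_pos: [0.5229, 0.2552, 0.0569]
eef_rot: [-2.87, 1.277, -0.0]
force: [-0.3, 0.1, 0.4]
finger_gap: 0.0855
```

```bash
python3 - <<'E'
from station import manip
import cv2
s=manip.observe(); print(s["tool_pos"])
for c in ["wrist","side"]:
    im=manip.get_image(c)
    if c=="side": im=cv2.resize(im[230:350,240:380],None,fx=4,fy=4)
    cv2.imwrite(f"pics/{c}3.png",im[:,:,::-1])
E
```

```text
[0.52286102 0.25521088 0.05689113]
```

View pics/wrist3.png

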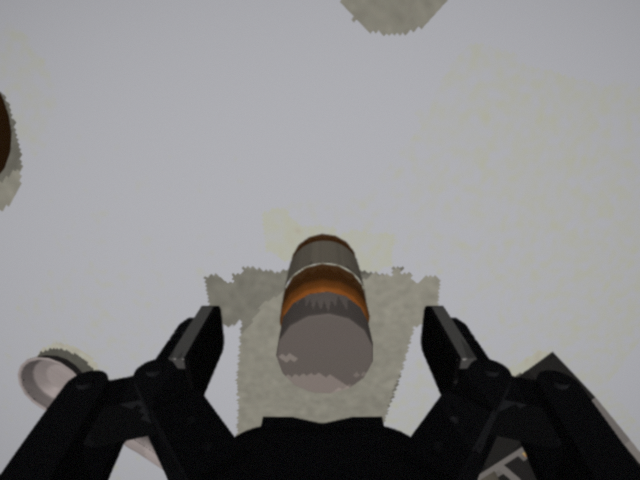

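View pics/side3.png

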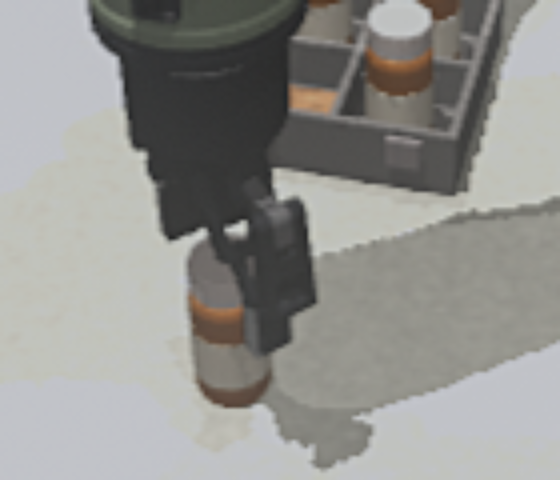

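```bash
python3 - <<'E'
from station import manip
from h import *
s=manip.observe();cw=manip.get_calibration("wrist")
for uv in [(325,350),(325,340)]:
  for z in (.09,.072): 
    p=unproj(uv,z,cw,s);print(uv,z,p,R.from_rotvec(s["eef_rot"]).as_matrix().T@(p-s["tool_pos"]))
for z in (.06,.09): 
  q=s["tool_pos"].copy();q[2]=z;print(proj(q,cw,s))
E
```

```text
(325, 350) 0.09 [0.52604471 0.25473296 0.09      ] [ 0.00258667 -0.00174368 -0.03257741]
(325, 350) 0.072 [0.51627434 0.24572123 0.072     ] [ 0.00273456  0.01157529 -0.01459814]
(325, 340) 0.09 [0.52931674 0.25769396 0.09      ] [ 0.00257755 -0.00615657 -0.03257053]
(325, 340) 0.072 [0.5200823  0.24916722 0.072     ] [ 0.00272394  0.0064396  -0.01459012]
[[318.84074621 312.31855476]]
[[318.0994215  353.76986592]]
```

>>> servo_tool([
  [[0.002, -0.002, 0], 0],
  [[0.002, -0.002, 0], 0],
  [[0.002, -0.002, 0], 0],
  [[0.002, -0.002, 0], 0],
  [[0.002, -0.002, 0], 0],
  [[0.002, -0.002, 0], 0],
  [[0.002, -0.002, 0], 0],
  [[0.002, -0.002, 0], 0],
], fingers=0)

```text
time_s: 5.75
tool_pos: [0.5246, 0.2538, 0.0569]
eef_rot: [-2.87, 1.276, -0.0]
force: [-1.2, 1.3, 9.5]
finger_gap: 0.0369
```

>>> servo_tool([
  [[0, 0, 0.02], 0],
  [[0, 0, 0.055], 0],
  [[0.0, -0.01, 0.09], 0],
  [[0, -0.04, 0.11], 0],
  [[0.0, -0.08, 0.11], 0],
  [[0.002, -0.11, 0.11], 0],
  [[0.005, -0.13, 0.11], 0],
  [[0.005, -0.13, 0.11], 0],
])

```text
time_s: 6.55
tool_pos: [0.5299, 0.1204, 0.1664]
eef_rot: [2.867, -1.282, 0.001]
force: [-0.1, 1.3, -1.1]
finger_gap: 0.0369
```

```bash
python3 - <<'E'
from station import manip
import cv2,pickle
s=manip.observe(); print(s["tool_pos"],s["force"],s["finger_gap"],s["qd"].round(2))
im=manip.get_image("wrist");cv2.imwrite("pics/w4.png",im[:,:,::-1]);pickle.dump(s,open("s4.pkl","wb"))
im=manip.get_image("side");cv2.imwrite("pics/side4.png",cv2.resize(im[130:350,240:400],None,fx=2.7,fy=2.7)[:,:,::-1])
E
```

```text
[0.52989431 0.12036374 0.16644963] [-0.06944487  1.25714187 -1.13357992] 0.03689553290606625 [-0.06  0.01 -0.03 -0.02 -0.01  0.   -0.04]
```

View pics/w4.png

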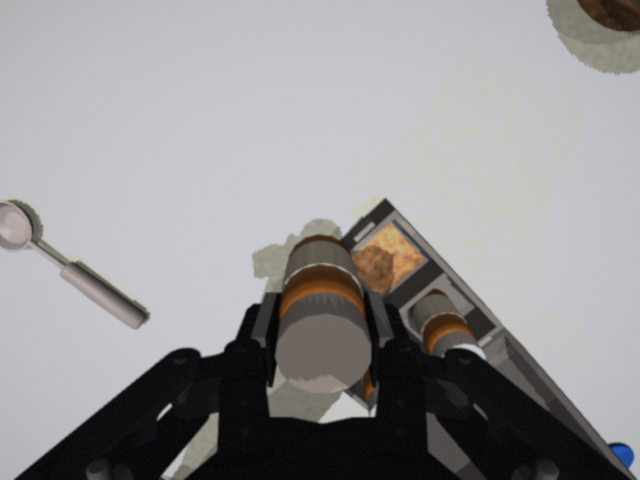

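View pics/side4.png

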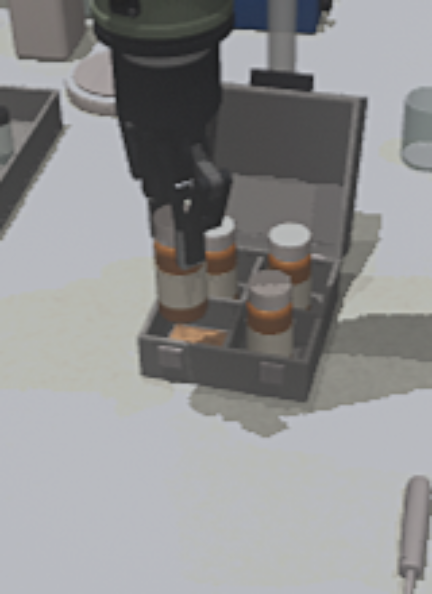

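```bash
python3 - <<'E'
from m import *
import pickle
p=[.4989,.0169,-.0561];cw=manip.get_calibration("wrist")
for k in (2,4):
    s=pickle.load(open(f"s{k}.pkl","rb"));im=cv2.imread(f"pics/w{k}.png")
    for z,g in [(45,75),(45,70)]:
        P=[case2w(p,(a*g,b*g,z)) for a,b in [(1,1),(1,-1),(-1,-1),(-1,1)]]
        cv2.polylines(im,[proj(P,cw,s).round().astype(int)],True,(0,0,255),1)
    P=[case2w(p,q) for q in [(-70,0,39),(70,0,39)]];cv2.polylines(im,[proj(P,cw,s).round().astype(int)],False,(0,255,0),1)
    P=[case2w(p,q) for q in [(0,-70,39),(0,70,39)]];cv2.polylines(im,[proj(P,cw,s).round().astype(int)],False,(0,255,0),1)
    cv2.imwrite(f"pics/o{k}.png",cv2.resize(im[180:400,320:560],None,fx=2.6,fy=2.6))
E
```

```text
(no output)
```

View pics/o2.png

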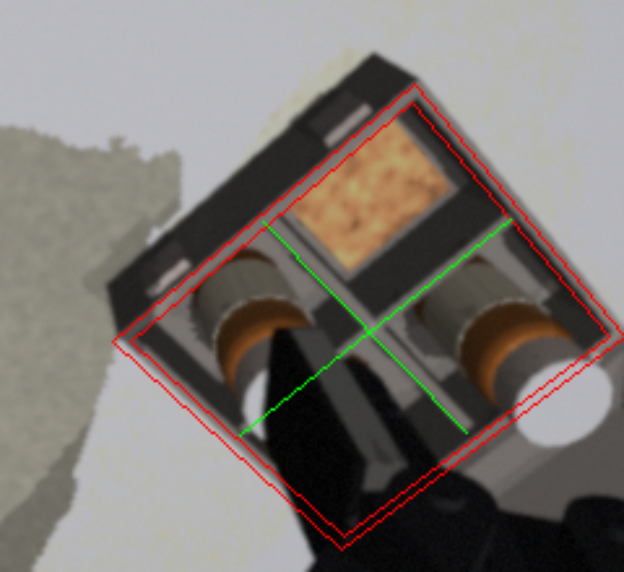

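View pics/o4.png

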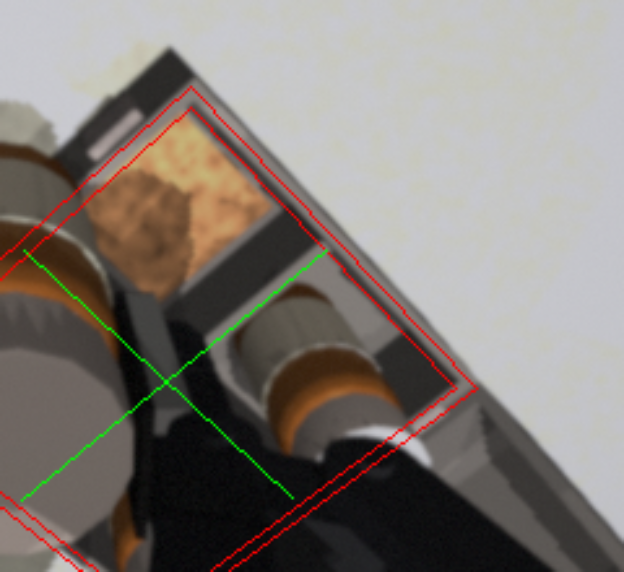

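>>> servo_tool([
  [[0.004, -0.035, 0], 0],
  [[0.008, -0.065, 0], 0],
  [[0.008, -0.072, 0], 0],
  [[0.008, -0.072, -0.01], 0],
  [[0.008, -0.072, -0.03], 0],
  [[0.008, -0.072, -0.045], 0],
  [[0.008, -0.072, -0.05], 0],
  [[0.008, -0.072, -0.05], 0],
])

```text
time_s: 7.45
tool_pos: [0.5371, 0.0527, 0.1156]
eef_rot: [2.871, -1.274, -0.002]
force: [-0.0, -0.1, -0.9]
finger_gap: 0.0368
```

```bash
python3 - <<'E'
from m import *
import pickle
s=manip.observe(); print(s["tool_pos"],s["force"],s["finger_gap"],s["qd"].round(2))
im=manip.get_image("wrist");cv2.imwrite("pics/w5.png",im[:,:,::-1])
im=manip.get_image("side");cv2.imwrite("pics/side5.png",cv2.resize(im[130:300,270:400],None,fx=3.4,fy=3.4)[:,:,::-1])
E
```

```text
[0.53706343 0.05272994 0.11556921] [-0.03188995 -0.13652293 -0.86982319] 0.03677908432715974 [ 0.01 -0.03  0.   -0.01 -0.    0.02  0.01]
```

View pics/w5.png

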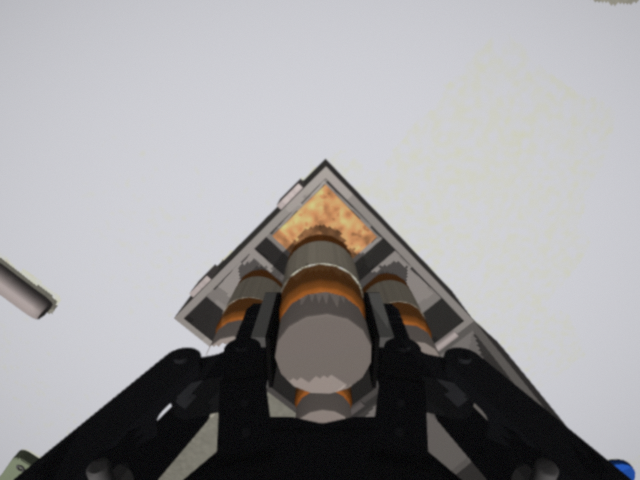

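View pics/side5.png

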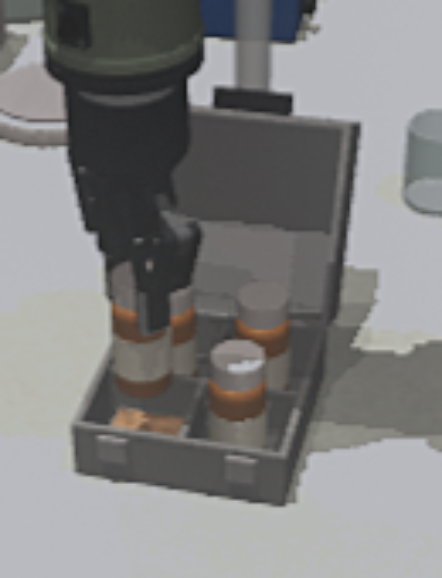

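>>> servo_tool([
  [[0.0, -0.001, -0.015], 0],
  [[0.0, -0.001, -0.03], 0],
  [[0.0, -0.001, -0.04], 0],
  [[0.0, -0.001, -0.046], 0],
  [[0.0, -0.001, -0.049], 0],
  [[0.0, -0.001, -0.051], 0],
  [[0.0, -0.001, -0.051], 0],
  [[0.0, -0.001, -0.051], 0],
])

```text
time_s: 8.35
tool_pos: [0.5376, 0.0505, 0.0656]
eef_rot: [-2.87, 1.277, -0.0]
force: [-0.6, 0.1, -0.8]
finger_gap: 0.0367
```

```bash
python3 - <<'E'
from m import *
s=manip.observe(); print(s["tool_pos"],s["force"],s["finger_gap"])
im=manip.get_image("wrist");cv2.imwrite("pics/w6.png",im[:,:,::-1])
E
```

```text
[0.53763027 0.05047863 0.06560191] [-0.62590948  0.13311393 -0.81517742] 0.03666538046090505
```

View pics/w6.png

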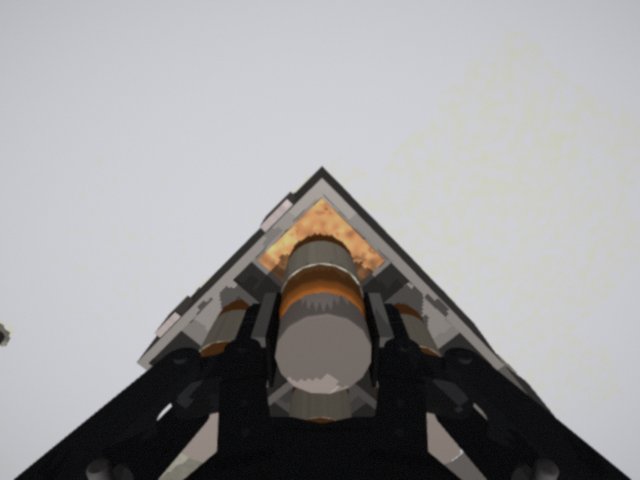

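>>> servo_tool([
  [[0, 0, -0.001], 0],
  [[0, 0, -0.002], 0],
  [[0, 0, -0.002], 0],
  [[0, 0, -0.003], 0],
  [[0, 0, -0.003], 0],
])

```text
time_s: 8.9
tool_pos: [0.5374, 0.0505, 0.0622]
eef_rot: [-2.87, 1.277, 0.0]
force: [0.1, 0.4, -1.1]
finger_gap: 0.0365
```

>>> servo_tool([
  [[0, 0, -0.001], 0],
  [[0, 0, -0.001], 0],
  [[0, 0, -0.002], 0],
  [[0, 0, -0.002], 0],
])

```text
time_s: 9.3
tool_pos: [0.5379, 0.0507, 0.0617]
eef_rot: [-2.87, 1.276, -0.002]
force: [-6.3, 1.3, 31.1]
finger_gap: 0.0366
```

>>> servo_tool([
  [[0, 0, 0.001], 0],
  [[0, 0, 0.0015], 0],
  [[0, 0, 0.0015], 0],
])

```text
time_s: 9.6
tool_pos: [0.5376, 0.0505, 0.0619]
eef_rot: [-2.87, 1.277, -0.0]
force: [-1.6, 0.1, 7.1]
finger_gap: 0.0365
```

>>> servo_tool([
  [[0, 0, 0], 0],
  [[0, 0, 0], 0],
  [[0, 0, 0], 0],
  [[0, 0, 0], 0],
  [[0, 0, 0], 0],
], fingers=0.66)

```text
time_s: 10.1
tool_pos: [0.5374, 0.0504, 0.0617]
eef_rot: [2.87, -1.277, -0.0]
force: [0.1, -1.1, 0.3]
finger_gap: 0.0561
```

>>> servo_tool([
  [[0, 0, 0.01], 0],
  [[0, 0, 0.03], 0],
  [[0, 0, 0.06], 0],
  [[0, 0, 0.1], 0],
  [[0, 0, 0.14], 0],
  [[0, 0, 0.17], 0],
  [[0, 0, 0.18], 0],
  [[0, 0, 0.18], 0],
])

```text
time_s: 10.9
tool_pos: [0.5378, 0.0504, 0.2431]
eef_rot: [-2.869, 1.276, -0.003]
force: [-0.4, -0.2, -1.6]
finger_gap: 0.0565
```

```bash
python3 - <<'E'
from m import *
import pickle
s=manip.observe(); print(s["tool_pos"],s["force"],s["finger_gap"],s["joints"])
im=manip.get_image("wrist");cv2.imwrite("pics/w7.png",im[:,:,::-1]);pickle.dump(s,open("s7.pkl","wb"))
im=manip.get_image("side");cv2.imwrite("pics/side7.png",cv2.resize(im[130:300,270:400],None,fx=3.4,fy=3.4)[:,:,::-1])
E
```

```text
[0.53775572 0.05042749 0.24310589] [-0.37147909 -0.23842887 -1.5624685 ] 0.0564872102011853 [-0.09567096  0.63855094 -0.10580982  1.59618002  0.07996086  0.90891533
 -1.06696209]
```

View pics/w7.png

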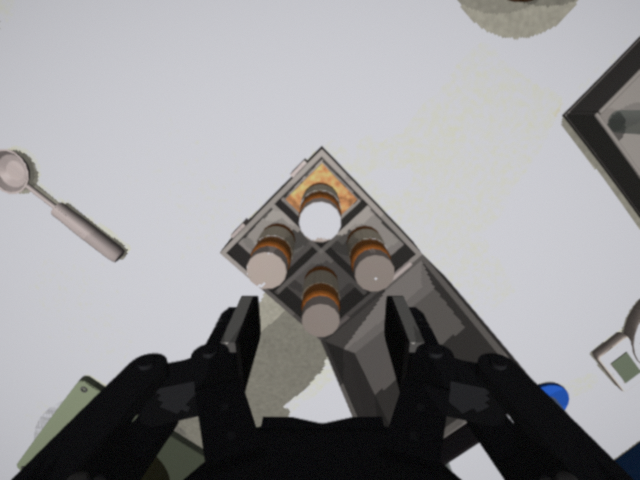

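View pics/side7.png

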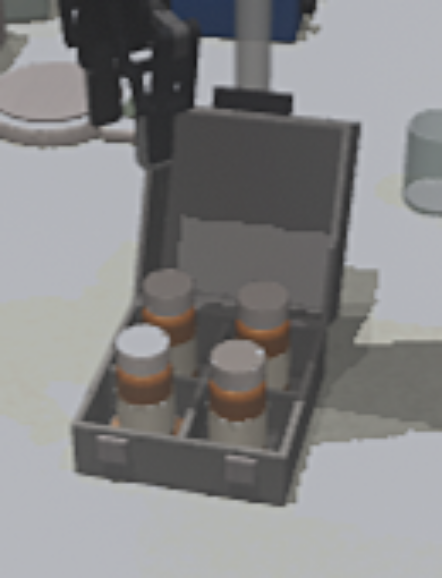

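>>> servo_tool([
  [[0, -0.02, 0.03], 0.1],
  [[-0.01, -0.06, 0.04], 0.2],
  [[-0.02, -0.1, 0.04], 0.3],
  [[-0.03, -0.145, 0.04], 0.4],
  [[-0.04, -0.19, 0.04], 0.5],
  [[-0.045, -0.23, 0.04], 0.6],
  [[-0.05, -0.26, 0.04], 0.7],
  [[-0.052, -0.272, 0.04], 0.78],
], fingers=0)

```text
time_s: 11.8
tool_pos: [0.4841, -0.2246, 0.2802]
eef_rot: [-3.14, 0.089, 0.004]
force: [0.6, 0.8, -0.2]
finger_gap: 0.0003
```

>>> servo_tool([
  [[0, 0, 0], 0],
  [[0, 0, 0], 0],
  [[0, 0, 0], 0],
])

```text
time_s: 12.1
tool_pos: [0.4857, -0.2203, 0.2814]
eef_rot: [-3.14, 0.09, 0.001]
force: [0.6, -0.3, 0.3]
finger_gap: 0.0001
```

```bash
python3 - <<'E'
from m import *
import pickle
s=manip.observe(); print(s["tool_pos"],s["force"],s["finger_gap"],s["joints"],R.from_rotvec(s["eef_rot"]).as_matrix()[:,0])
im=manip.get_image("wrist");cv2.imwrite("pics/w8.png",im[:,:,::-1])
im=manip.get_image("top");cv2.imwrite("pics/t8.png",cv2.resize(im[180:320,280:520],None,fx=3,fy=3)[:,:,::-1])
im=manip.get_image("side");cv2.imwrite("pics/side8.png",cv2.resize(im[50:300,250:450],None,fx=2.4,fy=2.4)[:,:,::-1])
p=[.4989,.0169,-.0561];hw=11
for th in [2.1,2.05,1.95,1.8,1.65,1.5,1.35,1.2,1.05,.9,.75,.6,.45,.3,.15,.05,0]:
    e=lidp(th,(0,150,65)); f=lidp(th,(0,130,65))
    if th>1.57: q=(0,e[1]-hw,e[2]-18)
    else: q=(0,f[1]-hw,f[2])
    print(th,case2w(p,q).round(3))
E
```

```text
[ 0.48570847 -0.22033102  0.28138298] [ 0.63674597 -0.26219969  0.33163075] 6.669585149578561e-05 [ 0.56317252  0.60181923 -0.36477702  1.54669911  0.23610685  1.03763085
  0.07916066] [ 9.98363571e-01 -5.71816296e-02 -6.64011819e-04]
2.1 [ 0.487 -0.201  0.124]
2.05 [ 0.487 -0.196  0.13 ]
1.95 [ 0.488 -0.185  0.142]
1.8 [ 0.489 -0.166  0.158]
1.65 [ 0.49  -0.146  0.171]
1.5 [ 0.491 -0.125  0.179]
1.35 [ 0.492 -0.104  0.186]
1.2 [ 0.493 -0.082  0.19 ]
1.05 [ 0.495 -0.061  0.19 ]
0.9 [ 0.496 -0.039  0.187]
0.75 [ 0.497 -0.018  0.181]
0.6 [0.498 0.002 0.172]
0.45 [0.499 0.02  0.16 ]
0.3 [0.5   0.036 0.146]
0.15 [0.501 0.05  0.129]
0.05 [0.501 0.057 0.116]
0 [0.501 0.061 0.11 ]
```

View pics/t8.png

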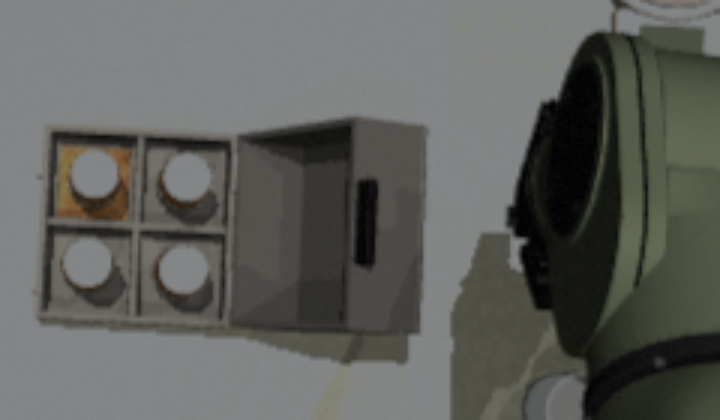

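View pics/side8.png

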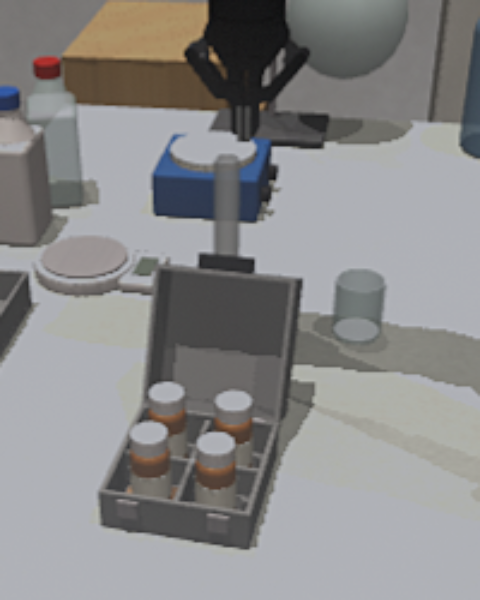

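View pics/w8.png

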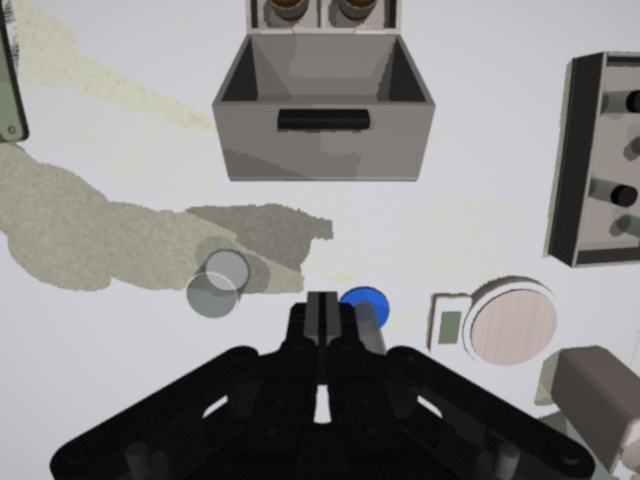

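```bash
python3 - <<'E'
from m import *
p=[.4989,.0169,-.0561];cw=manip.get_calibration("wrist");s=manip.observe();ct=manip.get_calibration("top")
for th in (1.95,2.0,2.05,2.1,2.15):
  print(th,[proj(case2w(p,lidp(th,P)),cw,s)[0].round().tolist() for P in [(75,150,65),(-75,150,65),(75,150,0),(-75,150,0)]])
for z in (0,.1,.19): print(unproj((365,308),0,cw,s))
E
```

```text
1.95 [[421.0, 169.0], [220.0, 169.0], [438.0, 79.0], [202.0, 79.0]]
2.0 [[418.0, 175.0], [223.0, 175.0], [435.0, 90.0], [204.0, 91.0]]
2.05 [[415.0, 180.0], [225.0, 181.0], [433.0, 102.0], [207.0, 102.0]]
2.1 [[413.0, 185.0], [228.0, 185.0], [431.0, 112.0], [209.0, 112.0]]
2.15 [[411.0, 189.0], [231.0, 190.0], [428.0, 122.0], [212.0, 122.0]]
[ 5.35966559e-01 -3.86890071e-01  5.55111512e-17]
[ 5.35966559e-01 -3.86890071e-01  5.55111512e-17]
[ 5.35966559e-01 -3.86890071e-01  5.55111512e-17]
```

>>> servo_tool([
  [[0.002, 0, -0.03], 0],
  [[0.002, 0, -0.07], 0],
  [[0.002, 0, -0.11], 0],
  [[0.002, 0, -0.14], 0],
  [[0.002, 0, -0.151], 0],
  [[0.002, 0, -0.151], 0],
  [[0.002, 0.01, -0.151], 0],
  [[0.002, 0.02, -0.151], 0],
])

```text
time_s: 13.05
tool_pos: [0.4881, -0.2008, 0.1321]
eef_rot: [3.14, -0.09, 0.003]
force: [0.4, 0.1, 0.9]
finger_gap: 0.0001
```

>>> servo_tool([
  [[0, 0.004, 0.0], 0],
  [[0, 0.008, 0.003], 0],
  [[0, 0.012, 0.006], 0],
  [[0, 0.016, 0.01], 0],
])

```text
time_s: 13.45
tool_pos: [0.4883, -0.1868, 0.1419]
eef_rot: [3.138, -0.091, 0.004]
force: [4.1, -10.3, 4.8]
finger_gap: -0.0
```

>>> servo_tool([
  [[0.001, 0.01, 0.009], 0],
  [[0.002, 0.02, 0.0175], 0],
  [[0.002, 0.03, 0.024], 0],
  [[0.003, 0.04, 0.03], 0],
  [[0.004, 0.05, 0.035], 0],
  [[0.004, 0.06, 0.038], 0],
])

```text
time_s: 14.05
tool_pos: [0.4918, -0.1256, 0.1797]
eef_rot: [3.139, -0.091, 0.002]
force: [0.8, -5.0, 4.0]
finger_gap: 0.0
```

```bash
python3 - <<'E'
from m import *
s=manip.observe(); print(s["tool_pos"],s["force"])
im=manip.get_image("wrist");cv2.imwrite("pics/w9.png",im[:,:,::-1])
im=manip.get_image("side");cv2.imwrite("pics/side9.png",cv2.resize(im[50:300,250:450],None,fx=2.4,fy=2.4)[:,:,::-1])
E
```

```text
[ 0.49175985 -0.12555188  0.17970519] [ 0.82286269 -5.01140389  4.04767731]
```

View pics/w9.png

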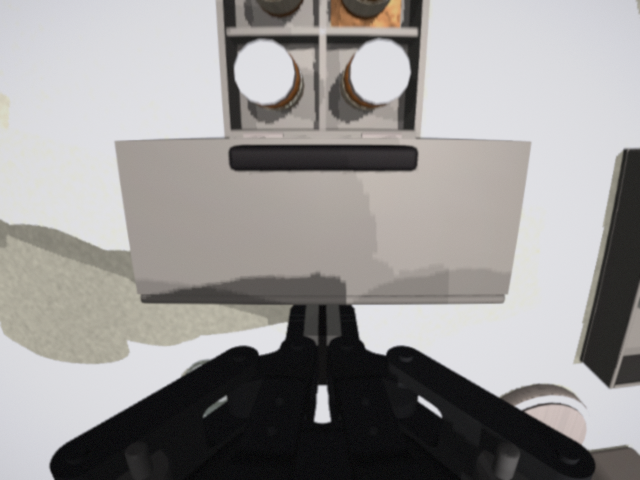

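View pics/side9.png

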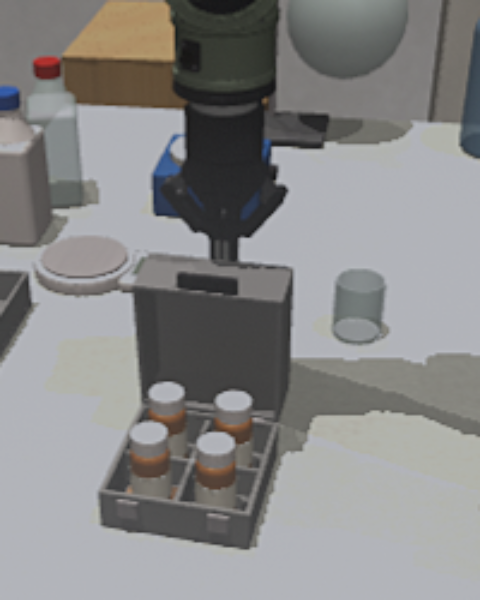

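>>> servo_tool([
  [[0.0, 0.011, 0.004], 0],
  [[0.001, 0.022, 0.0075], 0],
  [[0.002, 0.033, 0.01], 0],
  [[0.002, 0.044, 0.0115], 0],
  [[0.003, 0.055, 0.012], 0],
  [[0.004, 0.065, 0.0115], 0],
  [[0.004, 0.076, 0.0105], 0],
  [[0.005, 0.087, 0.0085], 0],
])

```text
time_s: 14.95
tool_pos: [0.4966, -0.0376, 0.1872]
eef_rot: [-3.14, 0.09, -0.001]
force: [-0.8, -1.7, 5.0]
finger_gap: -0.0003
```

```bash
python3 - <<'E'
from m import *
s=manip.observe(); print(s["tool_pos"],s["force"])
im=manip.get_image("side");cv2.imwrite("pics/side10.png",cv2.resize(im[50:300,250:450],None,fx=2.4,fy=2.4)[:,:,::-1])
E
```

```text
[ 0.4966236  -0.03755003  0.18724337] [-0.80900699 -1.69735661  4.96356829]
```

View pics/side10.png

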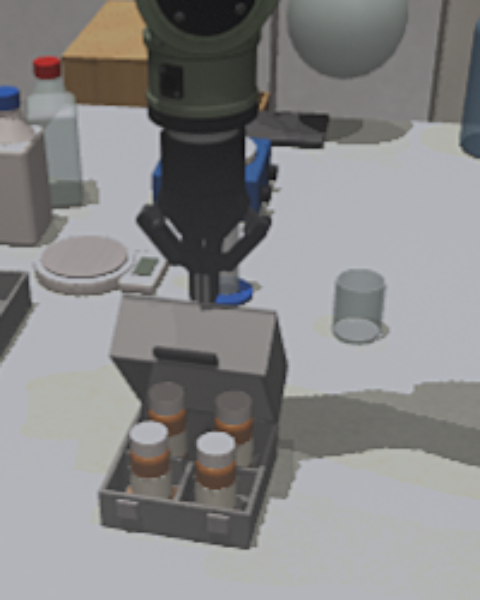

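>>> servo_tool([
  [[0.0, 0.01, -0.0025], 0],
  [[0.001, 0.0205, -0.006], 0],
  [[0.001, 0.031, -0.01], 0],
  [[0.002, 0.0405, -0.015], 0],
  [[0.002, 0.05, -0.021], 0],
  [[0.003, 0.0585, -0.027], 0],
  [[0.004, 0.067, -0.034], 0],
  [[0.004, 0.0745, -0.041], 0],
])

```text
time_s: 15.8
tool_pos: [0.5005, 0.0367, 0.1456]
eef_rot: [-3.14, 0.089, 0.0]
force: [1.3, -0.8, 1.5]
finger_gap: 0.0
```

```bash
python3 - <<'E'
from m import *
s=manip.observe(); print(s["tool_pos"],s["force"])
im=manip.get_image("side");cv2.imwrite("pics/side11.png",cv2.resize(im[50:300,250:450],None,fx=2.4,fy=2.4)[:,:,::-1])
E
```

```text
[0.50054986 0.03672018 0.14555474] [ 1.32646674 -0.77639106  1.51833751]
```

View pics/side11.png

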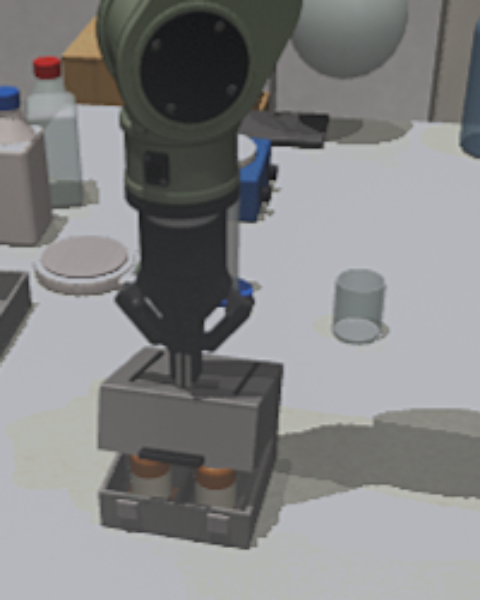

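>>> servo_tool([
  [[0.0, 0.007, -0.008], 0],
  [[0.001, 0.014, -0.017], 0],
  [[0.001, 0.018, -0.023], 0],
  [[0.001, 0.021, -0.029], 0],
  [[0.001, 0.023, -0.033], 0],
])

```text
time_s: 16.35
tool_pos: [0.5014, 0.0593, 0.1127]
eef_rot: [-3.14, 0.089, 0.001]
force: [0.7, 0.2, 1.2]
finger_gap: 0.0
```

>>> servo_tool([
  [[0.0, 0.0, -0.001], 0],
  [[0, 0.0, -0.002], 0],
  [[0.0, 0, -0.002], 0],
])

```text
time_s: 16.65
tool_pos: [0.5015, 0.0586, 0.1113]
eef_rot: [3.14, -0.09, -0.0]
force: [-0.7, -0.3, 0.0]
finger_gap: -0.0
```

>>> servo_tool([
  [[0.0, 0.0, -0.001], 0],
  [[0, 0.0, -0.001], 0],
  [[0.0, 0, -0.002], 0],
  [[0.0, 0, -0.002], 0],
])

```text
time_s: 17.05
tool_pos: [0.5016, 0.0589, 0.1099]
eef_rot: [3.14, -0.09, 0.001]
force: [-2.9, -0.4, 16.8]
finger_gap: 0.0003
```

>>> servo_tool([
  [[0.0, 0.0, -0.0005], 0],
  [[0.0, 0.0, -0.0005], 0],
  [[0, 0.0, 0.02], 0],
  [[0.0, 0, 0.05], 0],
  [[0.0, 0, 0.09], 0],
  [[0, -0.04, 0.13], 0],
  [[0, -0.09, 0.16], 0],
  [[0, -0.13, 0.16], 0],
])

```text
time_s: 17.85
tool_pos: [0.502, -0.0689, 0.2715]
eef_rot: [3.14, -0.087, 0.006]
force: [0.8, -1.0, -1.6]
finger_gap: -0.0
```

>>> servo_tool([
  [[0, -0.04, 0.0], 0],
  [[0, -0.08, 0], 0],
  [[0, -0.08, 0.0], 0],
  [[0.0, -0.08, 0], 0],
])

```text
time_s: 18.25
tool_pos: [0.5012, -0.1486, 0.2687]
eef_rot: [-3.14, 0.092, 0.001]
force: [0.1, 0.3, 0.5]
finger_gap: -0.0003
```

```bash
python3 - <<'E'
from m import *
s=manip.observe(); print(s["tool_pos"],s["force"])
im=manip.get_image("side");cv2.imwrite("pics/sf.png",im[:,:,::-1]);cv2.imwrite("pics/side12.png",cv2.resize(im[130:300,270:400],None,fx=3.4,fy=3.4)[:,:,::-1])
im=manip.get_image("top");cv2.imwrite("pics/t12.png",im[:,:,::-1])
p=[.4989,.0169,-.0561];cs=manip.get_calibration("side")
for th in (0,.02,.05): print(th,[proj(case2w(p,lidp(th,P)),cs)[0].round(1).tolist() for P in [(75,150,65),(-75,150,65),(75,150,0),(-75,150,0)]])
E
```

```text
[ 0.50119872 -0.14864297  0.26865071] [0.07044344 0.34434053 0.50019292]
0 [[289.3, 231.2], [355.2, 240.5], [291.2, 253.4], [354.6, 263.1]]
0.02 [[289.4, 229.8], [355.3, 239.1], [291.2, 252.4], [354.6, 262.1]]
0.05 [[289.5, 227.7], [355.5, 236.9], [291.1, 250.9], [354.6, 260.5]]
```

View pics/side12.png

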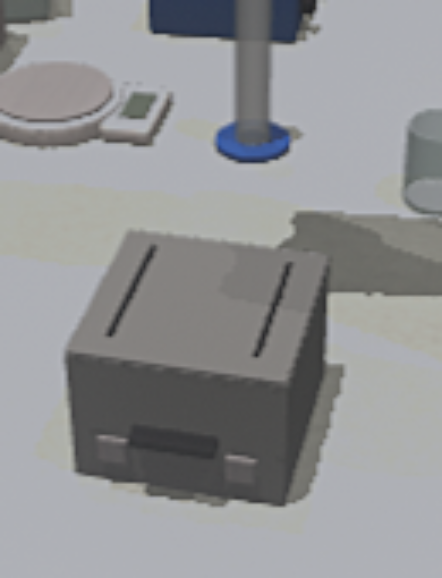

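View pics/t12.png

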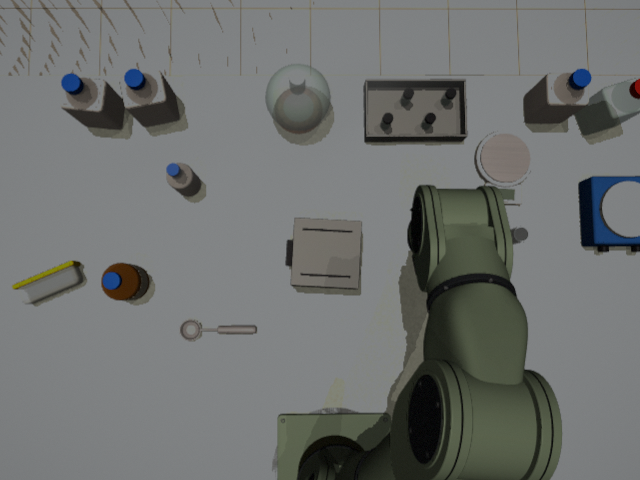

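```bash
python3 - <<'E'
from station import manip
print(manip.close_job())
E
```

```text
the job is handed in; nothing more can be done
None
```

The bottle is standing in the free cell on its cork sheet and the lid is fully shut. I handed the job in at about 18 s; the limit is 61 s.

- **Bottle:** I gripped it by the cap and lowered it the last few millimetres in 1 mm steps. It touched down with a brief 31 N at the wrist, firmer than I intended, so I eased to 7 N before opening the fingers. The wrist and side pictures afterwards showed all four bottles upright.
- **Lid:** I pushed it round from behind with the shut fingers, then pressed down until the fingertips stopped at 0.110 m with 17 N, which is the stated shut height. The last side picture put the lid's front corners about 2 pixels lower than predicted for fully shut. Any gap would have put them higher, so I read it as closed.
- **Bench:** The other things show no visible change in the last pictures. The arm was clear and touching nothing when I handed in.

**Disagreements and limits:**
- The top and side cameras disagreed by up to 9 mm in y on where the bottle stood. I settled that with the wrist camera before gripping.
- With the lid shut, the bottles can no longer be seen. No force during closing suggested the lid touched one.

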